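# Close the throat of the tilted machine table with its flatted cover

## Task

Close the D-shaped opening in the sloping metal table with its white cover, the plate with one straight edge and a red grip bar. Turn the cover so that its straight edge meets the straight side of the opening, lower it in with the gripper rather than dropping it, and leave it lying fully home, flush with the table, and let go. Leave everything else on the bench where it is.

Things in the scene. Friction and masses are not known exactly. Their poses are not given: they have to be found in the camera images.
- cover: loose white laminate plate, 0.15 to 0.3 kg, lying flat on the bench, grip bar up. A disc of radius 60 mm, cut off by one straight edge 42 mm from the disc's centre; 12 mm thick, lower rim bevelled 2.5 mm. Origin: disc centre on the underside; z up out of the grip bar, x towards the straight edge.
- cover_bar (a point): middle of the top of the cover's solid red grip bar, 46 mm above the cover's origin. The bar stands on the plate over the disc's centre: 18 mm wide (cover's x), 70 mm long (cover's y, parallel to the straight edge), 34 mm high.
- cover_flat (a point): middle of the cover's straight edge, at its underside: 42 mm along +x from the cover's origin
- tilt_table: the machine table, rigid and fixed to the bench: green foot, square aluminium top 210 mm wide and 24 mm thick sloping at 30 degrees, its low side towards the robot; the opening is in the middle of the top. Origin on the bench, straight below the opening's origin.
- opening: D-shaped recess in the sloping top, shaped like the cover with 2.5 mm clearance all round (radius 62.5 mm, straight side 44.5 mm from centre), 12 mm deep, dark flat floor. Origin: centre of the round part, on the recess floor, 135 mm above the bench; z square to the slope, outwards; x up the slope to the straight side. Home, the cover's origin and axes coincide with these.
- opening_flat (a point): on the recess floor, 42 mm along +x from the opening's origin: where the middle of the cover's straight edge comes to lie
- round_cap: bystander: plain round grey plastic cap, 110 mm across, 12 mm thick, with a black round knob 32 mm across and 30 mm high on top; no straight edge; does not fit the opening; origin at the centre of its underside
- bowl: bystander: small turned wooden bowl, 104 mm across, 50 mm high; origin under its centre
- glue: bystander: yellow glue bottle with green label and red cap, 60 mm across, 170 mm high, standing; origin under its centre
- tin: bystander: steel tin with red label, 74 mm across, 90 mm high, standing; origin under its centre
- screwdriver: bystander: blue-handled screwdriver, 200 mm long, lying on the bench
- blank: bystander: dark round turning blank, 100 mm across, 60 mm high, standing on its flat face; origin under its centre

How it is judged (in metres and radians):
On the way, in this order (a step that is already met when the one before it is completed fails the run):
1. the cover is lifted off the bench in the gripper (underside above 60 mm) (height (world z) of cover above 0.06 m and contact force between the fingers and cover above 0.5 N), for 0.2 s.
2. still held by the gripper, the cover is lowered to within 20 mm of its seat, over the opening (30 mm sideways) (horizontal distance between cover and opening below 0.03 m and z of cover in the frame of opening below 0.02 m and contact force between the fingers and cover above 0.5 N), for 0.1 s.
At the end, for the whole second after the job is handed in: the cover lies at rest in the opening, let go: centre within 6 mm, underside within 4 mm of the recess floor, flat within 0.06 rad, straight edge matching the opening's straight side (within 0.13 rad and 10 mm); every bystander within 25 mm of where it started (horizontal distance between cover and opening below 0.006 m and z of cover in the frame of opening below 0.004 m and angle between the z axis of cover and the z axis of opening, either way round below 0.06 rad and angle between the x axis of cover and the x axis of opening, either way round below 0.13 rad and distance between cover_flat and opening_flat below 0.01 m and linear speed of cover below 0.01 m/s and distance of each of round_cap, bowl, glue, tin, screwdriver, blank from where it was at the start of the episode below 0.025 m); the robot touches nothing.
It fails at once if a bystander is moved by more than 25 mm (distance of any of round_cap, bowl, glue, tin, screwdriver, blank from where it was at the start of the episode above 0.025 m).
It also fails if it takes over 42 s, if anything falls off the work surface, if the arm or the gripper's body presses on something with over 40 N, if the wrist force passes 120 N, or if a joint passes its speed limit or range.

## Robot

A 7-joint arm with a two-finger parallel gripper is mounted at the origin on the work surface. World frame = base frame: x ahead of the robot, y to its left, z up, the work surface at z = 0. Lengths are in mm, angles in rad, forces in N, time in s.
With the tool pointing down it reaches from about 425 to 875 mm from the base axis. Payload 8.4 kg.
Tool frame: the origin (TCP) lies at the very end of the fingers, on their centre line; the grasp point (between the pads) lies 19 mm behind it; z points along the fingers, y is the line along which they close (so a half turn about z gives the same grasp; the last joint's range is limited). The gripper opens to 87 mm and grips with 3 to 60 N. Pads are 19 mm wide; open, the fingers measure 117 mm over their backs; the gripper's body (75 mm by 190 mm) begins 51 mm behind the grasp point.
Start: joints at [1.236, 0.333, 0.04, 1.465, -0.013, 1.343, -0.059], TCP at [151.833, -631.989, 222.546] pointing down, gripper open.
Joint ranges: [-2.58, 2.58], [-0.38, 2.09], [-1.3, 1.39], [0.25, 2.4], [-1.5, 4.64], [0.08, 2.09], [-2.65, 2.65]. Speed limits (rad/s): [2.22, 2.22, 2.79, 2.79, 3.14, 3.14, 3.14].

## Interface

Orientations are given as a rotation vector (axis times angle).
In Python, from rig import ctrl gives the robot as it stands.
- The arm moves only by the tool shift_gripper, called by a JSON object that holds its "method" and its "body". Schema: {"type":"object","properties":{"increments":{"type":"array","items":{"type":"object","properties":{"finger_gap":{"type":"number"},"pos":{"type":"array","items":{"type":"number"},"minItems":3,"maxItems":3},"rotvec":{"type":"array","items":{"type":"number"},"minItems":3,"maxItems":3}},"additionalProperties":false,"required":["finger_gap"]},"minItems":1,"maxItems":20},"force":{"type":"number"},"only":{"type":"string"},"quiet":{"type":"boolean"},"lines":{"type":"string"}},"required":["increments"],"additionalProperties":false}. increments is a list of rows, 1 to 20 of them, each an object with the fields finger_gap (the finger opening in mm), pos (a list: dx, dy, dz in mm), rotvec (a list: a rotation vector rx, ry, rz in rad); a field left out counts as zero (the opening has to be given); each row shifts and turns the commanded pose from where the row before left it, along the tool's axes as they then stand; what a row does not reach is not made up. A row lasts 1/10 s, in which the tool goes at most 50 mm and 0.15 rad, less where a joint would pass 70% of its speed; a pose out of reach is approached as far as the arm can. The fingers move at their own pace and stop on an object; force is the grip in N (left out, the last holds). Time passes only in rows, so rows that do not move let the fingers close. The tool returns the time, the measured TCP pose, the force, the opening and the grip force at its end. only (a regular expression) keeps the lines of the reply that match it, lines (a string "A,B") keeps lines A to B, and quiet returns only ok. Input that does not fit is refused with a message, and nothing moves.
- ctrl.get_obs(): the state, without advancing time (a new reading comes with each control period).
- ctrl.snapshot(name): name is "scene" or "top" or "wrist"; returns a dict with "img" (420x560x3 uint8, red, green, blue), "fovy" (degrees; the focal length in pixels is half the picture's height over the tangent of half this angle, whatever the lens; pixels are square), "cx", "cy" (the principal point, pixels), "rvec" (rotation vector, rad) and "tvec" (3), from world to camera coordinates, as OpenCV has them; the wrist camera has in their place "T_tool_cam" (4x4, takes a point from camera to tool coordinates, whose origin is the TCP and whose axes are the flange's). Camera axes: x right, y down, z forward; pixel columns grow to the right and rows downward; lengths in mm; the calibration is good to about 2 mm. A picture is of the moment at which its call begins: read the wrist's pose just before it. There is no depth.
- ctrl.hand_in(): hands the job in; it is judged then, once.
The state is a dict: "t": time; "joint_positions": joint angles; "qvel": joint speeds; "joint_efforts": joint torques, N m; "ee_pos": TCP position; "tcp_rot": TCP orientation; "wrist_force": force on the tool from outside, world axes, zero at the start; "wrist_torque": the same for the moment, N m; "opening": finger opening in mm; "grip_force": force on a finger pad.
Only numpy, scipy, OpenCV 4.12 (cv2) and the standard library are available. Lean on these libraries where they do the work, as an engineer would, in place of code of your own. Each camera call takes 0.05 s, during which the arm holds its last target. There are 200 camera calls.

## Working session

There is one attempt and no reset: what is moved stays moved. The work goes in short steps, Python scripts to look and compute and a tool call to move; the robot and the scene stay as the last step left them, time stands still between calls to the robot, and variables do not carry over. Pictures are saved under pics/ and viewed, at most 10 in all, crops included, and the job is handed in when it is done.

```bash
ls; mkdir -p pics
```

Run:
```python
from rig import ctrl
import cv2,numpy as np
print(ctrl.get_obs())
for n in("scene","top"):
    s=ctrl.snapshot(n); cv2.imwrite(f"pics/{n}0.png",s["img"][:,:,::-1]); print({k:v for k,v in s.items() if k!="img"})
    np.savez(f"{n}0.npz",**s)
```

```text
pics
rig.py
{'t': 0.0, 'joint_positions': array([ 1.23580288,  0.333894  ,  0.03985798,  1.46631757, -0.01336088,
        1.34327583, -0.05849578]), 'qvel': array([ 0.00134347,  0.00021328, -0.00199876, -0.00050128,  0.00054221,
        0.00177637,  0.0004072 ]), 'joint_efforts': array([ 1.48162826e-04, -6.56357646e+01,  1.33485708e+00, -4.03797948e+01,
       -5.98902907e-02,  4.49865893e-02,  1.48650884e-04]), 'ee_pos': array([ 151.70242768, -631.55247278,  221.647331  ]), 'tcp_rot': array([-3.11819831e+00, -3.69354291e-01,  5.22572581e-04]), 'wrist_force': array([ 0.11256059, -0.59142834, -0.27841259]), 'wrist_torque': array([-0.00719008,  0.02997359,  0.02384911]), 'grip_force': 0.0, 'opening': 86.87446278114383}
{'fovy': 54.67595713314107, 'cx': 274.9286736262606, 'cy': 212.6067875436185, 'rvec': array([ 1.17565734,  2.40373266, -0.87701777]), 'tvec': array([ 391.68150326, -217.22404216, 1719.29211048])}
{'fovy': 53.659637250997775, 'cx': 282.18212593066266, 'cy': 210.25694574794423, 'rvec': array([ 2.15021091, -2.1570343 ,  0.15966663]), 'tvec': array([ -82.754377  ,  569.82410256, 1294.64919282])}
```

View pics/scene0.png

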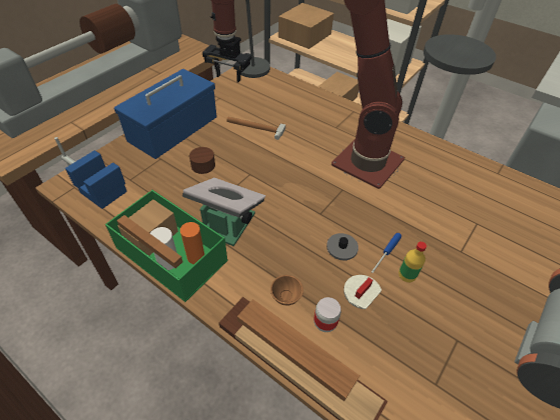

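View pics/top0.png

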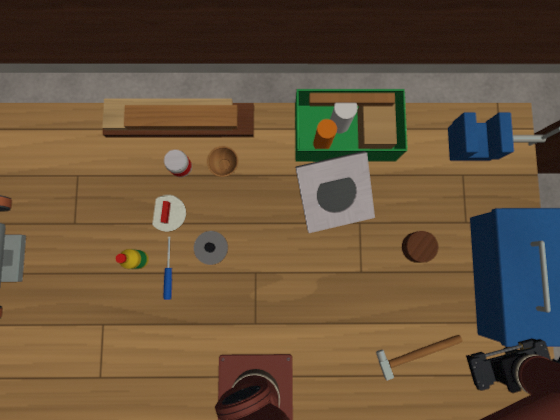

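The top view shows the cover at (169,213), its bar at (166,212) and its straight edge facing left. The table's opening is at about (336,194). The toolbox stands next to the gripper at the lower right, so I'll lift first. Next I'll measure coarse positions from both views.

Create h.py:
```python
import cv2,numpy as np
from scipy.spatial.transform import Rotation as R
from rig import ctrl
def cam(s,o=None):
    "-> K-ish (f,cx,cy), camera->world rotation, centre"
    f=s["img"].shape[0]/2/np.tan(np.radians(float(s["fovy"]))/2)
    if "rvec" in s:
        W=R.from_rotvec(s["rvec"]).as_matrix().T; c=-W@s["tvec"]
    else:
        T=np.asarray(s["T_tool_cam"]); M=R.from_rotvec(o["tcp_rot"]).as_matrix()
        W=M@T[:3,:3]; c=o["ee_pos"]+M@T[:3,3]
    return f,float(s["cx"]),float(s["cy"]),W,c
def ray(C,p):
    f,cx,cy,W,c=C; p=np.atleast_2d(p).astype(float)
    d=np.c_[(p[:,0]-cx)/f,(p[:,1]-cy)/f,np.ones(len(p))]@W.T
    return c,d/np.linalg.norm(d,axis=1,keepdims=True)
def onplane(C,p,z=0,n=(0,0,1),p0=None):
    c,d=ray(C,p); n=np.array(n,float); p0=np.array([0,0,z]) if p0 is None else p0
    return c+d*(((p0-c)@n)/(d@n))[:,None]
def cross(C1,p1,C2,p2):
    (a,u),(b,v)=ray(C1,p1),ray(C2,p2); u,v=u[0],v[0]
    s=np.linalg.lstsq(np.c_[u,-v],b-a,rcond=None)[0]
    q1,q2=a+u*s[0],b+v*s[1]; return (q1+q2)/2,np.linalg.norm(q1-q2)
def blob(m,near=None,rad=60):
    m=m.astype(np.uint8)
    if near is not None:
        k=np.zeros_like(m); cv2.circle(k,near,rad,1,-1); m=m&k
    cs,_=cv2.findContours(m,cv2.RETR_EXTERNAL,cv2.CHAIN_APPROX_NONE)
    c=max(cs,key=cv2.contourArea); M=cv2.moments(c)
    return c[:,0,:],np.array([M["m10"],M["m01"]])/M["m00"],cv2.contourArea(c)
def hsv(s): return cv2.cvtColor(s["img"],cv2.COLOR_RGB2HSV).astype(int)
def red(H): return ((H[...,0]<8)|(H[...,0]>172))&(H[...,1]>150)&(H[...,2]>70)
def snap(n):
    o=ctrl.get_obs(); s=ctrl.snapshot(n); return s,o,cam(s,o)
```

Run:
```python
from h import *
S={n:dict(np.load(n+"0.npz")) for n in("scene","top")}; C={n:cam(S[n]) for n in S}
near={"top":((166,212),14),"scene":((364,288),16)}
b={}
for n in S:
    _,b[n],a=blob(red(hsv(S[n])),*near[n]); print(n,b[n],a)
print("bar",cross(C["top"],b["top"],C["scene"],b["scene"]))
# cover disc
for n,q,r in(("top",(169,213),26),("scene",(363,291),26)):
    H=hsv(S[n]); c,m,a=blob((H[...,1]<70)&(H[...,2]>140)|(red(H)),q,r)
    P=onplane(C[n],c,12); print(n,a,(P.min(0)+P.max(0))/2,P.max(0)-P.min(0))
# opening: dark floor & table outline
for n,q,r in(("top",(336,194),25),("scene",(226,194),24)):
    H=hsv(S[n]); c,m,a=blob((H[...,2]<100)&(H[...,1]<80),q,r); print("open",n,m,a,c.min(0),c.max(0)); b["o"+n]=m
print(cross(C["top"],b["otop"],C["scene"],b["oscene"]))
for n,p in dict(glue=(140,257),tin=(182,165),tb=(475,215),tb2=(483,340),cap=(210,247),blank=(421,248)).items(): print(n,onplane(C["top"],p,0).round())
s,o,c=snap("wrist"); print(s["T_tool_cam"],s["fovy"])
```

```text
scene [363.33923304 287.67699115] 113.0
top [164.95610425 211.56652949] 121.5
bar (array([567.52351977, 292.9252615 ,  32.29550294]), np.float64(0.8341790082244266))
top 919.0 [565.7342075  285.16723956  12.        ] [118.8508251  104.33755724   0.        ]
scene 847.0 [565.24731566 285.02605932  12.        ] [119.26997541 105.67384303   0.        ]
open top [336.32699366 194.52802803] 999.0 [317 178] [355 211]
open scene [226.85964912 193.42397661] 171.0 [209 188] [242 199]
(array([ 601.98532981, -244.70214199,  139.88088875]), np.float64(2.4734402861601903))
glue [[423. 378.   0.]]
tin [[729. 251.   0.]]
tb [[ 558. -725.    0.]]
tb2 [[ 156. -723.    0.]]
cap [[455. 151.   0.]]
blank [[ 449. -540.    0.]]
[[-6.27376545e-04 -9.59116945e-01 -2.83009350e-01  7.75996965e+01]
 [ 9.99999798e-01 -5.73058210e-04 -2.74713819e-04 -2.62487082e-01]
 [ 1.01301847e-04 -2.83009466e-01  9.59117111e-01 -1.62274834e+02]
 [ 0.00000000e+00  0.00000000e+00  0.00000000e+00  1.00000000e+00]] 58.43754070930655
```

Create plan.py:
```python
from h import *
from scipy.linalg import fractional_matrix_power as fmp
def T(p,Rm): M=np.eye(4); M[:3,:3]=Rm; M[:3,3]=p; return M
def tool(yaw,tilt=0):
    "tool y along slope direction at yaw, z into a surface sloping up along yaw"
    u=np.array([np.cos(yaw)*np.cos(tilt),np.sin(yaw)*np.cos(tilt),np.sin(tilt)])
    n=np.array([-np.cos(yaw)*np.sin(tilt),-np.sin(yaw)*np.sin(tilt),np.cos(tilt)])
    return np.c_[np.cross(u,-n),u,-n]
def plan(G,n,A0=None):
    if A0 is None:
        o=ctrl.get_obs(); A0=T(o["ee_pos"],R.from_rotvec(o["tcp_rot"]).as_matrix())
    A=np.real(fmp(np.linalg.inv(A0)@G,1/n))
    r=np.r_[A[:3,3].round(1),R.from_matrix(A[:3,:3]).as_rotvec().round(4)]
    print("row x",n,r); P=A0.copy(); S=T(r[:3],R.from_rotvec(r[3:]).as_matrix())
    for i in range(n):
        P=P@S
        if i in(n//4,n//2,3*n//4,n-1): print("  ",P[:3,3].round(),"r",np.hypot(*P[:2,3]).round())
    return P
```

Run:
```python
from plan import *
o=ctrl.get_obs(); A0=T(o["ee_pos"]+[0,0,230],R.from_rotvec(o["tcp_rot"]).as_matrix())
th=.24; G=tool(th,np.pi/6); plan(T(np.array([602,-245,140])-180*G[:,2],G),14,A0)
```

```text
row x 14 [ 3.830e+01  3.800e+00  1.550e+01 -2.930e-02  2.930e-02 -1.097e-01]
   [ 301. -588.  397.] r 660.0
   [ 425. -487.  355.] r 646.0
   [ 487. -383.  326.] r 619.0
   [ 515. -267.  295.] r 580.0
```

{"method": "shift_gripper", "body": {"increments": [{"finger_gap":86,"pos":[0,0,-40]},{"finger_gap":86,"pos":[0,0,-40]},{"finger_gap":86,"pos":[0,0,-40]},{"finger_gap":86,"pos":[0,0,-40]},{"finger_gap":86,"pos":[0,0,-40]},{"finger_gap":86,"pos":[0,0,-30]}]}}

```text
t: 0.75
ee_pos: [151.8, -631.9, 455.2]
tcp_rot: [3.118, 0.369, 0.001]
wrist_force: [0.2, -0.5, 0.1]
opening: 85.9
grip_force: 0.0
```

{"method": "shift_gripper", "body": {"increments": [{"finger_gap":86,"pos":[38.3,3.8,15.5],"rotvec":[-0.0293,0.0293,-0.1097]},{"finger_gap":86,"pos":[38.3,3.8,15.5],"rotvec":[-0.0293,0.0293,-0.1097]},{"finger_gap":86,"pos":[38.3,3.8,15.5],"rotvec":[-0.0293,0.0293,-0.1097]},{"finger_gap":86,"pos":[38.3,3.8,15.5],"rotvec":[-0.0293,0.0293,-0.1097]},{"finger_gap":86,"pos":[38.3,3.8,15.5],"rotvec":[-0.0293,0.0293,-0.1097]},{"finger_gap":86,"pos":[38.3,3.8,15.5],"rotvec":[-0.0293,0.0293,-0.1097]},{"finger_gap":86,"pos":[38.3,3.8,15.5],"rotvec":[-0.0293,0.0293,-0.1097]},{"finger_gap":86,"pos":[38.3,3.8,15.5],"rotvec":[-0.0293,0.0293,-0.1097]},{"finger_gap":86,"pos":[38.3,3.8,15.5],"rotvec":[-0.0293,0.0293,-0.1097]},{"finger_gap":86,"pos":[38.3,3.8,15.5],"rotvec":[-0.0293,0.0293,-0.1097]},{"finger_gap":86,"pos":[38.3,3.8,15.5],"rotvec":[-0.0293,0.0293,-0.1097]},{"finger_gap":86,"pos":[38.3,3.8,15.5],"rotvec":[-0.0293,0.0293,-0.1097]},{"finger_gap":86,"pos":[38.3,3.8,15.5],"rotvec":[-0.0293,0.0293,-0.1097]},{"finger_gap":86,"pos":[38.3,3.8,15.5],"rotvec":[-0.0293,0.0293,-0.1097]},{"finger_gap":86},{"finger_gap":86}]}}

```text
t: 2.35
ee_pos: [515.1, -266.6, 295.6]
tcp_rot: [1.704, 2.172, 0.58]
wrist_force: [-1.1, -1.1, 0.3]
opening: 86.4
grip_force: 0.0
```

Run:
```python
from h import *
s,o,C=snap("wrist"); cv2.imwrite("pics/w1.png",s["img"][:,:,::-1]); np.savez("w1.npz",**s,**o); print(o["qvel"].round(3),o["joint_positions"].round(2))
```

```text
[ 0.012  0.015  0.021 -0.034  0.007 -0.001 -0.011] [ 1.03 -0.06 -0.36  1.86 -0.49  1.05  1.09]
```

View pics/w1.png

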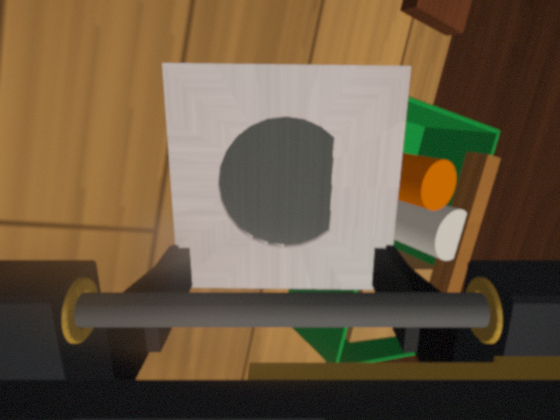

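The opening is a dark D centred near (277,181), with its straight side at column 333 on the right, which is up-slope. The table's top edge runs along row 65. I'll take a second, shifted view to triangulate.

{"method": "shift_gripper", "body": {"increments": [{"finger_gap":86,"pos":[-20,35,0]},{"finger_gap":86,"pos":[-20,35,0]},{"finger_gap":86},{"finger_gap":86}]}}

```text
t: 2.8
ee_pos: [584.0, -292.7, 330.7]
tcp_rot: [1.705, 2.17, 0.581]
wrist_force: [1.3, -0.7, 0.0]
opening: 85.5
grip_force: 0.0
```

Create open.py:
```python
from h import *
def feats(s,lim=(0,560)):
    H=hsv(s); g=cv2.cvtColor(s["img"],cv2.COLOR_RGB2GRAY)
    w=(H[...,1]<45)&(H[...,2]>125)
    c,m,a=blob(((H[...,1]<90)&(H[...,2]<115)&(np.arange(420)[:,None]<262)))
    return c,m,a
def dfit(P):
    "2D points -> centre, radius, flat distance, flat direction"
    from scipy.optimize import least_squares
    m=P.mean(0)
    hull=P
    x=np.r_[m,62,44,np.nan]
    # start direction: where boundary is closest to the mid of extents
    best=None
    for t in np.arange(0,6.28,.4):
        def f(v):
            d=P-v[:2]; return np.minimum(v[2]-np.hypot(*d.T),v[3]-d@[np.cos(v[4]),np.sin(v[4])])
        r=least_squares(f,[*m,62,44,t],loss="soft_l1",f_scale=.7)
        if best is None or r.cost<best.cost: best=r
    return best.x,np.sqrt(np.mean(np.minimum(abs(best.fun),3)**2))
```

Run:
```python
from open import *
s,o,C=snap("wrist"); np.savez("w2.npz",**s,**o); cv2.imwrite("pics/w2.png",s["img"][:,:,::-1])
V=[]
for n in("w1","w2"):
    s=dict(np.load(n+".npz")); C=cam(s,s); c,m,a=feats(s); print(n,m,a,c.min(0),c.max(0)); V.append((C,c,m))
print("centroid cross",cross(V[0][0],V[0][2],V[1][0],V[1][2]))
from plan import tool
for z0 in(135+12*.866,):
  for C,c,m in V:
    th=.24
    for k in range(3):
        G=tool(th,np.pi/6); p0=np.array([602-6,-245,z0]); 
        # rim plane: floor origin unknown in xy -> use plane through (x,y) found
        if k: p0=ctr
        P=onplane(C,c,n=-G[:,2],p0=p0); q=np.c_[(P-p0)@G[:,1],(P-p0)@-G[:,0]]
        v,e=dfit(q); ctr=p0+v[0]*G[:,1]-v[1]*G[:,0]
        # slide along the plane keeping height z0
        th+=0
    print(ctr.round(1),v.round(3),e)
```

```text
w1 [279.09419542 180.17078207] 11623.0 [219 117] [332 244]
w2 [201.42239346 134.94775122] 12718.0 [140  68] [254 203]
centroid cross (array([ 600.91730236, -244.20789484,  136.68788579]), np.float64(0.25958312001299394))
[ 600.3 -245.4  147.8] [ 0.     0.    58.797 41.664  6.292] 0.47940784735367625
[ 602.5 -245.9  148.9] [-0.    -0.    58.531 41.073  6.296] 0.40567792008741793
```

View pics/w2.png

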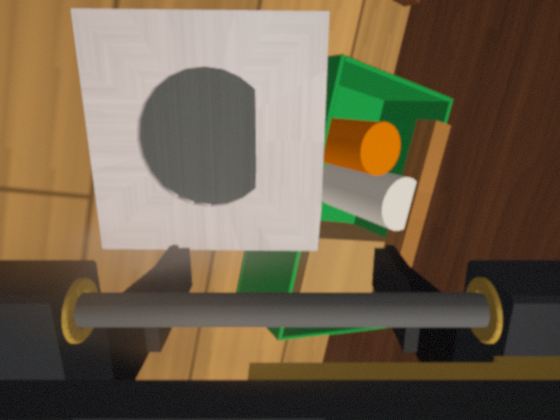

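The second view shows the whole table top, with corners near (73,10), (328,10), (318,250) and (103,250). The opening is at (201,135). The recess walls look light and the floor dark, so I'll take the table's pose from its corners and fit the floor.

Create quad.py:
```python
from open import *
from plan import tool
def corners(s,near):
    H=hsv(s); m=((H[...,1]<45)&(H[...,2]>120)&(np.arange(420)[:,None]<262+40*(near=="w1"))).astype(np.uint8)
    m=cv2.morphologyEx(m,cv2.MORPH_OPEN,np.ones((5,5)))
    c,_,a=blob(m); h=cv2.convexHull(c.astype(np.int32))
    for e in np.arange(2,30): 
        q=cv2.approxPolyDP(h,float(e),True)[:,0]
        if len(q)<=4: break
    L=[]; ctr=q.mean(0)
    for i in range(4):
        A,B=q[i].astype(float),q[(i+1)%4].astype(float); u=(B-A)/np.linalg.norm(B-A); n=np.array([-u[1],u[0]])
        t=(c-A)@u/np.linalg.norm(B-A); k=(t>.12)&(t<.88)&(abs((c-A)@n)<4)
        vx,vy,x,y=cv2.fitLine(c[k].astype(np.float32),cv2.DIST_HUBER,0,.01,.01).ravel()
        nn=np.array([-vy,vx]); p=np.array([x,y]); nn*=np.sign((p-ctr)@nn); L.append((nn,nn@p+.5))
    Q=np.array([np.linalg.solve([L[i-1][0],L[i][0]],[L[i-1][1],L[i][1]]) for i in range(4)])
    a=np.argsort(np.arctan2(*(Q-Q.mean(0)).T[::-1])); return Q[a]  # tl,tr,br,bl
if __name__=="__main__":
    D={n:dict(np.load(n+".npz")) for n in("w1","w2")}; C={n:cam(D[n],D[n]) for n in D}
    Q={n:corners(D[n],n) for n in D}; print(Q)
    X=[]
    for i in range(4):
        p,e=cross(C["w1"],Q["w1"][i],C["w2"],Q["w2"][i]); X.append(p); print(i,p.round(1),round(e,2))
    X=np.array(X); print("sides",np.linalg.norm(X-np.roll(X,1,0),axis=1).round(1))
    for n in D:
        f,cx,cy,W,c=C[n]; h=105
        obj=np.array([[-h,h,0],[h,h,0],[h,-h,0],[-h,-h,0]],float) # x upslope, y tool -x(?)
        ok,rv,tv=cv2.solvePnP(obj,Q[n],np.array([[f,0,cx],[0,f,cy],[0,0,1]]),None)
        M=W@R.from_rotvec(rv.ravel()).as_matrix(); t=W@tv.ravel()+c
        print(n,"top centre",t.round(1),"x axis",M[:,0].round(3),"z",M[:,2].round(3),"slope",np.degrees(np.arcsin(M[2,0])).round(2),"yaw",np.arctan2(M[1,0],M[0,0]).round(4),"floor",(t-12*M[:,2]).round(1))
    for n in D:
        c=feats(D[n])[0]
        for d in(0,12):
            G=tool(.24,np.pi/6); p0=np.array([602,-245,135.])-d*G[:,2]
            P=onplane(C[n],c,n=-G[:,2],p0=p0); q=np.c_[(P-p0)@G[:,1],(P-p0)@-G[:,0]]
            v,e=dfit(q); print(n,d,v.round(3),round(e,2),(p0+v[0]*G[:,1]-v[1]*G[:,0]).round(1))
```

```bash
python3 quad.py
```

```text
{'w1': array([[158.09833 ,  62.56007 ],
       [567.31537 ,  68.506836],
       [365.26913 , 311.67908 ],
       [279.28223 , 822.95386 ]], dtype=float32), 'w2': array([[  70.483604 ,    7.968678 ],
       [1101.9044   ,   20.037867 ],
       [ 102.5697   ,  251.94691  ],
       [  -4.3330097,  260.60696  ]], dtype=float32)}
0 [ 490.3 -163.9   79.8] 1.75
1 [ 369.1 -249.6  463.8] 47.44
2 [ 503.3 -265.1  362.8] 20.24
3 [ 462.7 -268.5  414.8] 42.8
sides [352.  411.6 168.6  66.1]
w1 top centre [ 536.6 -268.5  357.9] x axis [ 0.815  0.363 -0.452] z [ 0.497 -0.035  0.867] slope -26.88 yaw 0.4194 floor [ 530.7 -268.1  347.5]
w2 top centre [ 570.6 -241.1  401.9] x axis [ 0.919  0.337 -0.206] z [ 0.381 -0.895  0.233] slope -11.89 yaw 0.352 floor [ 566.  -230.4  399.1]
w1 0 [ 4.95   2.74  60.894 43.152  6.292] 0.5 [ 606.8 -246.6  137.5]
w1 12 [ 4.8800e+00 -5.4000e-02  5.8782e+01  4.1653e+01  6.2920e+00] 0.48 [ 600.3 -245.4  147.8]
w2 0 [4.8640e+00 2.3530e+00 6.0617e+01 4.2538e+01 1.3000e-02] 0.42 [ 606.7 -246.3  137.4]
w2 12 [7.2270e+00 1.0200e+00 5.8516e+01 4.1063e+01 1.3000e-02] 0.41 [ 602.5 -245.9  149. ]
```

Run:
```python
t=open("quad.py").read()
a=t.index("    c,_,a=blob(m)"); b=t.index("    L=[]; ctr")
t=t[:a]+'''    c=np.concatenate(cv2.findContours(m,cv2.RETR_LIST,cv2.CHAIN_APPROX_NONE)[0])[:,0,:]
    q=np.array(SEED[near])
'''+t[b:]
t=t.replace("def corners",'SEED=dict(w1=[(164,64),(410,67),(372,290),(190,290)],w2=[(73,10),(328,11),(318,250),(103,250)])\ndef corners')
t=t.replace("<4)\n","<5)&(c[:,1]<(245 if near=='w1' else 262)+(abs(n[1])>.9)*60)\n")
open("quad.py","w").write(t)
```

```bash
python3 quad.py
```

```text
{'w1': array([[161.97293,  62.60184],
       [411.4492 ,  66.22724],
       [385.54935, 290.444  ],
       [178.19756, 285.81903]], dtype=float32), 'w2': array([[ 70.46686  ,   7.9005675],
       [329.6672   ,  11.010526 ],
       [318.7212   , 251.09386  ],
       [101.99293  , 247.47818  ]], dtype=float32)}
0 [ 490.4 -165.5   93.3] 0.1
1 [ 667.4 -125.2  199.2] 0.34
2 [ 719.4 -332.9  191.7] 1.73
3 [ 537.4 -369.1   93. ] 0.27
sides [209.  210.2 214.3 210.1]
w1 top centre [ 602.2 -248.2  144.8] x axis [0.838 0.187 0.512] z [-0.496 -0.129  0.859] slope 30.82 yaw 0.2198 floor [ 608.1 -246.6  134.4]
w2 top centre [ 602.3 -247.6  145.7] x axis [0.84  0.19  0.508] z [-0.493 -0.121  0.861] slope 30.51 yaw 0.2224 floor [ 608.2 -246.2  135.4]
w1 0 [ 4.95   2.74  60.894 43.152  6.292] 0.5 [ 606.8 -246.6  137.5]
w1 12 [ 4.8800e+00 -5.4000e-02  5.8782e+01  4.1653e+01  6.2920e+00] 0.48 [ 600.3 -245.4  147.8]
w2 0 [4.8640e+00 2.3530e+00 6.0617e+01 4.2538e+01 1.3000e-02] 0.42 [ 606.7 -246.3  137.4]
w2 12 [7.2270e+00 1.0200e+00 5.8516e+01 4.1063e+01 1.3000e-02] 0.41 [ 602.5 -245.9  149. ]
```

The opening's pose agrees across methods: origin about (608, -246.5, 135), yaw about 0.225, slope about 30.5°, sides about 210 mm. Now to the cover.

Run:
```python
from plan import *
plan(T([567,285,210],tool(1.34)),16)
```

```text
row x 16 [ 2.91e+01  2.28e+01  1.29e+01  2.92e-02  1.80e-02 -6.72e-02]
   [ 652. -110.  319.] r 661.0
   [659.  43. 290.] r 660.0
   [622. 188. 247.] r 649.0
   [567. 285. 210.] r 634.0
```

{"method": "shift_gripper", "body": {"increments": [{"finger_gap":86,"pos":[29.1,22.8,12.9],"rotvec":[0.0292,0.018,-0.0672]},{"finger_gap":86,"pos":[29.1,22.8,12.9],"rotvec":[0.0292,0.018,-0.0672]},{"finger_gap":86,"pos":[29.1,22.8,12.9],"rotvec":[0.0292,0.018,-0.0672]},{"finger_gap":86,"pos":[29.1,22.8,12.9],"rotvec":[0.0292,0.018,-0.0672]},{"finger_gap":86,"pos":[29.1,22.8,12.9],"rotvec":[0.0292,0.018,-0.0672]},{"finger_gap":86,"pos":[29.1,22.8,12.9],"rotvec":[0.0292,0.018,-0.0672]},{"finger_gap":86,"pos":[29.1,22.8,12.9],"rotvec":[0.0292,0.018,-0.0672]},{"finger_gap":86,"pos":[29.1,22.8,12.9],"rotvec":[0.0292,0.018,-0.0672]},{"finger_gap":86,"pos":[29.1,22.8,12.9],"rotvec":[0.0292,0.018,-0.0672]},{"finger_gap":86,"pos":[29.1,22.8,12.9],"rotvec":[0.0292,0.018,-0.0672]},{"finger_gap":86,"pos":[29.1,22.8,12.9],"rotvec":[0.0292,0.018,-0.0672]},{"finger_gap":86,"pos":[29.1,22.8,12.9],"rotvec":[0.0292,0.018,-0.0672]},{"finger_gap":86,"pos":[29.1,22.8,12.9],"rotvec":[0.0292,0.018,-0.0672]},{"finger_gap":86,"pos":[29.1,22.8,12.9],"rotvec":[0.0292,0.018,-0.0672]},{"finger_gap":86,"pos":[29.1,22.8,12.9],"rotvec":[0.0292,0.018,-0.0672]},{"finger_gap":86,"pos":[29.1,22.8,12.9],"rotvec":[0.0292,0.018,-0.0672]},{"finger_gap":86},{"finger_gap":86}]}}

```text
t: 4.65
ee_pos: [565.5, 285.7, 209.9]
tcp_rot: [0.358, 3.121, -0.002]
wrist_force: [0.0, -0.2, 0.2]
opening: 85.9
grip_force: 0.0
```

Run:
```python
from h import *
s,o,C=snap("wrist"); cv2.imwrite("pics/w3.png",s["img"][:,:,::-1]); np.savez("w3.npz",**s,**o); print(o["joint_positions"].round(2))
```

```text
[ 0.06  0.42 -0.8   1.49  0.3   1.36  0.59]
```

View pics/w3.png

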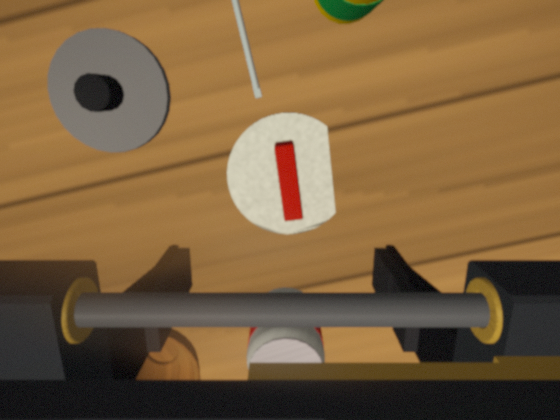

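The cover is seen from above: red bar top (276,142)–(302,220), plate centre about (284,173), straight edge on the right at about column 332. I'll take a second shifted view and measure.

{"method": "shift_gripper", "body": {"increments": [{"finger_gap":86,"pos":[-10,-35,0]},{"finger_gap":86,"pos":[-10,-35,0]},{"finger_gap":86},{"finger_gap":86}], "lines": "1,2"}}

```text
t: 5.1
ee_pos: [571.1, 209.8, 210.9]
```

Run:
```python
from open import *
s,o,C=snap("wrist"); np.savez("w4.npz",**s,**o)
V=[]
for n in("w3","w4"):
    s=dict(np.load(n+".npz")); C=cam(s,s); H=hsv(s); up=np.arange(420)[:,None]<250
    rc,rm,ra=blob(red(H)&(H[...,2]>150)&up); rect=cv2.minAreaRect(rc.astype(np.int32))
    w=((H[...,1]<75)&(H[...,2]>170)|red(H))&up
    pc,pm,pa=blob(w); P=onplane(C,pc,12)[:,:2]; v,e=dfit(P); v[4]=(v[4]+np.pi)%(2*np.pi)-np.pi
    T=onplane(C,rc,46)[:,:2]; tr=cv2.minAreaRect(T.astype(np.float32))
    print(n,"plate fit",v.round(3),round(e,2),"| bar top rect",np.round(tr[0],1),np.round(tr[1],1),round(tr[2],1),"Vmax",H[...,2][red(H)&up].max())
    print("  extents",(P.max(0)-P.min(0)).round(1))
    V.append((C,rm,np.array(rect[0]),pm,v))
for i in(1,2,3): print(cross(V[0][0],V[0][i],V[1][0],V[1][i]))
```

```text
w3 plate fit [564.408 292.142  59.545  42.111   1.477] 0.54 | bar top rect [564.5 292.3] [16.  67.4] 84.7 Vmax 183
  extents [119.5 105.9]
w4 plate fit [564.361 291.821  59.535  42.412   1.478] 0.56 | bar top rect [564.4 291.4] [17.2 67.6] 84.2 Vmax 182
  extents [119.7 106.1]
(array([564.02718713, 292.32953801,  41.85023172]), np.float64(0.10639448396629247))
(array([564.35628968, 292.40673394,  41.53498512]), np.float64(0.33801843091844036))
(array([561.17858967, 287.80327383,  11.22070129]), np.float64(0.1019414223763989))
```

Cover centre (564.4, 292), yaw 1.476. Triangulated heights are about 42 mm for the bar top and about 11 mm for the plate; the sizes are consistent with the text.

Run:
```python
from plan import *
plan(T([564.4,292,80],tool(1.476)),4)
```

```text
row x 4 [ 5.20e+00  1.95e+01  3.27e+01  0.00e+00  5.00e-04 -3.45e-02]
   [569. 252. 146.] r 622.0
   [567. 272. 113.] r 629.0
   [564. 292.  80.] r 635.0
```

{"method": "shift_gripper", "body": {"increments": [{"finger_gap":86,"pos":[5.2,19.5,32.7],"rotvec":[0,0,-0.0345]},{"finger_gap":86,"pos":[5.2,19.5,32.7],"rotvec":[0,0,-0.0345]},{"finger_gap":86,"pos":[5.2,19.5,32.7],"rotvec":[0,0,-0.0345]},{"finger_gap":86,"pos":[5.2,19.5,32.7],"rotvec":[0,0,-0.0345]},{"finger_gap":86},{"finger_gap":86}], "force": 40}}

```text
t: 5.75
ee_pos: [562.8, 294.2, 79.7]
tcp_rot: [-0.142, -3.138, -0.0]
wrist_force: [0.3, -0.3, 1.2]
opening: 85.8
grip_force: 0.0
```

Run:
```python
from plan import *
plan(T([564.4,292,20],tool(1.476)),3)
```

```text
row x 3 [-6.00e-01 -7.00e-01  1.99e+01  1.00e-04 -0.00e+00  1.40e-03]
   [563. 293.  60.] r 635.0
   [564. 293.  40.] r 635.0
   [564. 292.  20.] r 635.0
```

{"method": "shift_gripper", "body": {"increments": [{"finger_gap":86,"pos":[-0.6,-0.7,20],"rotvec":[0,0,0.001]},{"finger_gap":86,"pos":[-0.6,-0.7,20],"rotvec":[0,0,0.001]},{"finger_gap":86,"pos":[-0.6,-0.7,20],"rotvec":[0,0,0.001]},{"finger_gap":86},{"finger_gap":86}]}}

```text
t: 6.25
ee_pos: [566.1, 291.0, 21.4]
tcp_rot: [0.15, 3.135, 0.001]
wrist_force: [0.4, -0.1, 0.8]
opening: 85.8
grip_force: 0.0
```

{"method": "shift_gripper", "body": {"increments": [{"finger_gap":15},{"finger_gap":10},{"finger_gap":10},{"finger_gap":10},{"finger_gap":10},{"finger_gap":10},{"finger_gap":10},{"finger_gap":10},{"finger_gap":10},{"finger_gap":10}], "force": 40}}

```text
t: 7.25
ee_pos: [565.0, 291.3, 19.7]
tcp_rot: [0.148, 3.137, 0.0]
wrist_force: [-1.1, 1.2, -1.2]
opening: 17.5
grip_force: 40.0
```

Gripped (opening 17.5 mm on the 18 mm bar). Lifting, then checking the cover in the hand.

{"method": "shift_gripper", "body": {"increments": [{"finger_gap":10,"pos":[0,0,-20]},{"finger_gap":10,"pos":[0,0,-40]},{"finger_gap":10,"pos":[0,0,-40]},{"finger_gap":10,"pos":[0,0,-40]},{"finger_gap":10,"pos":[0,0,-40]},{"finger_gap":10,"pos":[0,0,-40]},{"finger_gap":10},{"finger_gap":10}]}}

```text
t: 8.05
ee_pos: [564.9, 291.4, 240.2]
tcp_rot: [0.148, 3.136, 0.001]
wrist_force: [0.3, 0.3, -1.5]
opening: 18.2
grip_force: 40.0
```

Run:
```python
from plan import *
s,o,C=snap("wrist"); cv2.imwrite("pics/w5.png",s["img"][:,:,::-1]); np.savez("w5.npz",**s,**o)
G=tool(.225,np.pi/6); O=np.array([608,-246.5,135]); plan(T(O-130*G[:,2],G),18)
```

```text
row x 18 [-1.98e+01 -2.57e+01 -5.80e+00 -2.52e-02 -1.81e-02  6.78e-02]
   [630. 143. 264.] r 646.0
   [640. -20. 275.] r 641.0
   [ 609. -148.  269.] r 627.0
   [ 546. -261.  247.] r 605.0
```

View pics/w5.png

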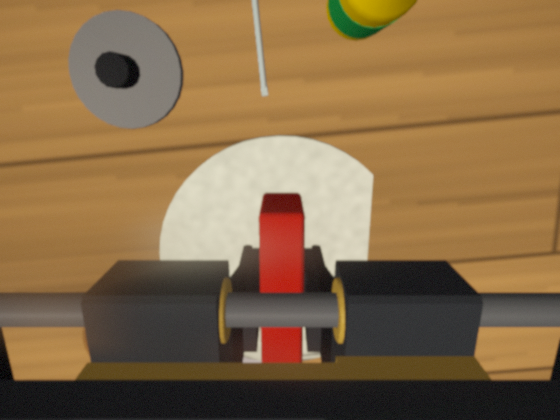

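The cover is held with its bar between the pads. The plate is visible in the upper part, with the straight edge at column 372 on the right. Now I'll fit the in-hand offset and plan the carry.

Create hand.py:
```python
from plan import *
from scipy.optimize import least_squares
def inhand(s,zt,rowmax=255):
    "plate fit in tool xy: plane at tool z = zt"
    f,cx,cy,_,_=cam(s,dict(ee_pos=np.zeros(3),tcp_rot=np.zeros(3))); C=cam(s,dict(ee_pos=np.zeros(3),tcp_rot=np.zeros(3)))
    H=hsv(s); w=(H[...,1]<75)&(H[...,2]>150)|red(H); c,m,a=blob(w)
    c=c[c[:,1]<rowmax]; c=c[~red(H)[c[:,1],c[:,0]]]
    P=onplane(C,c,zt)[:,:2]
    def fun(v):
        d=P-v[:2]; return np.minimum(v[2]-np.hypot(*d.T),v[3]-d@[np.cos(v[4]),np.sin(v[4])])
    r=least_squares(fun,[0,0,60,42,np.pi/2],loss="soft_l1",f_scale=.5); return r.x,np.sqrt(np.mean(np.minimum(r.fun**2,9)))
```

Run:
```python
from hand import *
s=dict(np.load("w5.npz"))
for z in(6,8,10): print(z,[np.round(x,3) for x in inhand(s,z)])
G=tool(.225,np.pi/6); O=np.array([608,-246.5,135]); plan(T(O-150*G[:,2],G),18)
```

```text
6 [array([ 3.497, -0.957, 57.224, -6.151,  3.086]), np.float64(1.644)]
8 [array([ 2.6  , -0.963, 57.917, -6.237,  3.086]), np.float64(1.649)]
10 [array([ 1.703, -0.968, 58.61 , -6.323,  3.086]), np.float64(1.654)]
row x 18 [-1.95e+01 -2.59e+01 -6.90e+00 -2.52e-02 -1.81e-02  6.78e-02]
   [628. 142. 269.] r 644.0
   [636. -22. 285.] r 636.0
   [ 602. -150.  283.] r 620.0
   [ 535. -263.  265.] r 596.0
```

```bash
sed -i 's/    P=onplane(C,c,zt)/    c=c[(c[:,1]<165)|(c[:,0]<215)|(c[:,0]>345)]\n    P=onplane(C,c,zt)/' hand.py
```

Run:
```python
from hand import *
s=dict(np.load("w5.npz"))
for z in(6,8,10): print(z,[np.round(x,3) for x in inhand(s,z)])
```

```text
6 [array([ 1.598,  0.086, 59.063, 41.586,  1.573]), np.float64(0.201)]
8 [array([ 0.692,  0.085, 59.765, 42.081,  1.573]), np.float64(0.203)]
10 [array([-0.214,  0.083, 60.467, 42.575,  1.573]), np.float64(0.206)]
```

{"method": "shift_gripper", "body": {"increments": [{"finger_gap":10,"pos":[-19.5,-25.9,-6.9],"rotvec":[-0.0252,-0.0181,0.0678]},{"finger_gap":10,"pos":[-19.5,-25.9,-6.9],"rotvec":[-0.0252,-0.0181,0.0678]},{"finger_gap":10,"pos":[-19.5,-25.9,-6.9],"rotvec":[-0.0252,-0.0181,0.0678]},{"finger_gap":10,"pos":[-19.5,-25.9,-6.9],"rotvec":[-0.0252,-0.0181,0.0678]},{"finger_gap":10,"pos":[-19.5,-25.9,-6.9],"rotvec":[-0.0252,-0.0181,0.0678]},{"finger_gap":10,"pos":[-19.5,-25.9,-6.9],"rotvec":[-0.0252,-0.0181,0.0678]},{"finger_gap":10,"pos":[-19.5,-25.9,-6.9],"rotvec":[-0.0252,-0.0181,0.0678]},{"finger_gap":10,"pos":[-19.5,-25.9,-6.9],"rotvec":[-0.0252,-0.0181,0.0678]},{"finger_gap":10,"pos":[-19.5,-25.9,-6.9],"rotvec":[-0.0252,-0.0181,0.0678]},{"finger_gap":10,"pos":[-19.5,-25.9,-6.9],"rotvec":[-0.0252,-0.0181,0.0678]},{"finger_gap":10,"pos":[-19.5,-25.9,-6.9],"rotvec":[-0.0252,-0.0181,0.0678]},{"finger_gap":10,"pos":[-19.5,-25.9,-6.9],"rotvec":[-0.0252,-0.0181,0.0678]},{"finger_gap":10,"pos":[-19.5,-25.9,-6.9],"rotvec":[-0.0252,-0.0181,0.0678]},{"finger_gap":10,"pos":[-19.5,-25.9,-6.9],"rotvec":[-0.0252,-0.0181,0.0678]},{"finger_gap":10,"pos":[-19.5,-25.9,-6.9],"rotvec":[-0.0252,-0.0181,0.0678]},{"finger_gap":10,"pos":[-19.5,-25.9,-6.9],"rotvec":[-0.0252,-0.0181,0.0678]},{"finger_gap":10,"pos":[-19.5,-25.9,-6.9],"rotvec":[-0.0252,-0.0181,0.0678]},{"finger_gap":10,"pos":[-19.5,-25.9,-6.9],"rotvec":[-0.0252,-0.0181,0.0678]},{"finger_gap":10},{"finger_gap":10}]}}

```text
t: 10.1
ee_pos: [534.2, -262.5, 263.3]
tcp_rot: [1.722, 2.158, 0.58]
wrist_force: [1.3, 0.8, -1.6]
opening: 17.4
grip_force: 40.0
```

Run:
```python
from hand import *
s,o,C=snap("wrist"); cv2.imwrite("pics/w6.png",s["img"][:,:,::-1]); np.savez("w6.npz",**s,**o); print(o["joint_positions"].round(2))
```

```text
[ 1.02 -0.02 -0.4   1.88 -0.48  0.97  1.06]
```

View pics/w6.png

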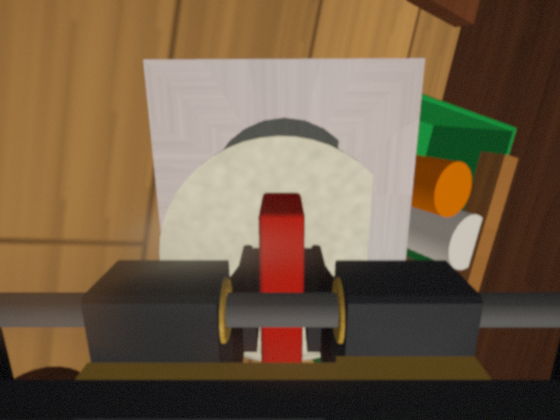

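In the hand the cover is centred (0.7 and 0.1 mm off) and square to the tool. The picture shows the table edges at columns ~155 and ~415 and at row 59, with the opening peeking out above the plate. I'll check these edges against the believed opening frame.

Create edges.py:
```python
from plan import *
O=np.array([608,-246.5,135.]); G=tool(.225,np.pi/6); U,Y,N=G[:,1],G[:,0],-G[:,2]
def edges(n,segs):
    s=dict(np.load(n+".npz")); C=cam(s,s); H=hsv(s)
    m=((H[...,1]<45)&(H[...,2]>110)).astype(np.uint8); m=cv2.morphologyEx(m,cv2.MORPH_OPEN,np.ones((3,3)))
    c=np.concatenate(cv2.findContours(m,cv2.RETR_LIST,cv2.CHAIN_APPROX_NONE)[0])[:,0,:].astype(float)
    for k,(A,B,off) in segs.items():
        A,B=np.array(A,float),np.array(B,float); l=np.linalg.norm(B-A); u=(B-A)/l; nn=np.array([-u[1],u[0]])
        t=(c-A)@u/l; q=c[(t>.05)&(t<.95)&(abs((c-A)@nn)<5)]
        P=onplane(C,q+off,n=N,p0=O+12*N)-(O+12*N); x,y=P@U,P@Y
        a,b=(x,y) if k!="top" else (y,x)
        f=np.polyfit(b,a,1); r=a-np.polyval(f,b); g=abs(r)<1; f=np.polyfit(b[g],a[g],1)
        print(n,k,len(q),"at 0: %.1f"%f[1],"slope %.4f"%f[0])
if __name__=="__main__":
    edges("w6",dict(left=((145,60),(158,190),(-.5,0)),right=((424,59),(412,200),(.5,0)),top=((150,60),(420,59),(0,-.5))))
    edges("w1",dict(left=((162,63),(176,240),(-.5,0)),right=((411,66),(390,240),(.5,0)),top=((170,63),(405,66),(0,-.5))))
    edges("w2",dict(left=((71,8),(102,247),(-.5,0)),right=((329,11),(319,250),(.5,0)),top=((75,8),(325,11),(0,-.5)),bot=((102,248),(318,250),(0,.5))))
```

```bash
python3 edges.py
python3 -c "
from edges import *
plan(T(O+60*N-.7*Y,G),5)"
```

```text
w6 left 117 at 0: -104.4 slope -0.0012
w6 right 126 at 0: 105.2 slope -0.0011
w6 top 243 at 0: 105.1 slope 0.0007
w1 left 160 at 0: -104.4 slope -0.0019
w1 right 129 at 0: 105.1 slope 0.0020
w1 top 212 at 0: 105.0 slope -0.0028
w2 left 215 at 0: -104.3 slope -0.0016
w2 right 191 at 0: 105.4 slope 0.0018
w2 top 225 at 0: 105.3 slope 0.0016
w2 bot 196 at 0: -3508.1 slope -33.5520
row x 5 [-5.00e-01 -0.00e+00  1.78e+01 -1.00e-04 -7.00e-04 -0.00e+00]
   [ 553. -258.  233.] r 610.0
   [ 561. -257.  218.] r 617.0
   [ 570. -255.  202.] r 625.0
   [ 579. -254.  187.] r 632.0
```

The believed frame matches within 0.5 mm and 0.002 rad. Lowering.

{"method": "shift_gripper", "body": {"increments": [{"finger_gap":10,"pos":[-0.5,0,18]},{"finger_gap":10,"pos":[-0.5,0,18]},{"finger_gap":10,"pos":[-0.5,0,18]},{"finger_gap":10,"pos":[-0.5,0,18]},{"finger_gap":10,"pos":[-0.5,0,18]},{"finger_gap":10},{"finger_gap":10},{"finger_gap":10}]}}

```text
t: 10.95
ee_pos: [580.3, -254.4, 188.4]
tcp_rot: [1.717, 2.157, 0.58]
wrist_force: [0.3, 0.5, -0.9]
opening: 17.6
grip_force: 40.0
```

Create now.py:
```python
from hand import *
from edges import O,U,Y,N,G
a=[]; 
for i in range(4):
    s,o,C=snap("wrist"); d=o["ee_pos"]-O; a.append([d@Y,d@U,d@N,*R.from_matrix(R.from_rotvec(o["tcp_rot"]).as_matrix().T@G).as_rotvec()])
print("cover in opening y,x,z mm:",(np.mean(a,0)[:3]+[.7,.1,-20]).round(2),"turn needed (tool)",np.mean(a,0)[3:].round(4),"F",o["wrist_force"].round(1),"opening",o["opening"],"t",o["t"])
print(np.round(inhand(s,8)[0],3))
```

```bash
python3 now.py
```

```text
cover in opening y,x,z mm: [-1.04  1.74 40.71] turn needed (tool) [ 0.0016 -0.0006  0.0009] F [-0.1  0.4 -1.8] opening 17.860995353202853 t 11.1
[30.141 -1.14  87.215 44.284 72.409]
```

{"method": "shift_gripper", "body": {"increments": [{"finger_gap":10,"pos":[0.8,-1,10]},{"finger_gap":10,"pos":[0,0,8]},{"finger_gap":10},{"finger_gap":10},{"finger_gap":10}], "lines": "1,2"}}

```text
t: 11.65
ee_pos: [587.8, -251.9, 171.4]
```

```bash
sed -i 's/range(4)/range(8)/;/inhand(s/d' now.py; sed -i 's/print("cover/print(np.std(a,0)[:3].round(2));print("cover/' now.py
python3 now.py
```

Run:
```python
from h import *
s,o,C=snap("wrist"); cv2.imwrite("pics/w7.png",s["img"][:,:,::-1]); np.savez("w7.npz",**s,**o)
```

```text
[0.04 0.04 0.06]
cover in opening y,x,z mm: [-0.1   0.23 22.08] turn needed (tool) [ 0.001  -0.0012  0.0004] F [ 0.1 -0.8 -1. ] opening 17.89722285389303 t 12.0
```

View pics/w7.png

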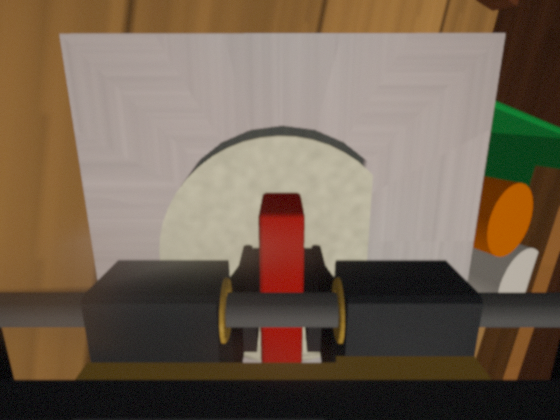

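The cover sits concentric over the opening, with a dark sliver of the opening visible around its rim and the table edges at columns ~62 and ~502. I'll check the edges here, then go in.

Run:
```python
from edges import *
edges("w7",dict(left=((63,35),(90,230),(-.5,0)),right=((502,35),(480,220),(.5,0)),top=((70,35),(495,35),(0,-.5))))
```

```text
w7 left 175 at 0: -104.4 slope -0.0019
w7 right 166 at 0: 105.2 slope 0.0020
w7 top 382 at 0: 105.1 slope 0.0000
```

{"method": "shift_gripper", "body": {"increments": [{"finger_gap":10,"pos":[0,0,4]},{"finger_gap":10,"pos":[0,0,4]},{"finger_gap":10},{"finger_gap":10}]}}

```text
t: 12.5
ee_pos: [591.6, -250.7, 164.1]
tcp_rot: [1.718, 2.158, 0.58]
wrist_force: [-0.9, -0.0, -1.7]
opening: 17.6
grip_force: 40.0
```

```bash
python3 now.py
```

```text
[0.1  0.07 0.13]
cover in opening y,x,z mm: [ 0.03  0.17 13.94] turn needed (tool) [ 0.0009 -0.0015  0.0004] F [ 0.9  0.3 -2. ] opening 17.792326402340052 t 12.85
```

{"method": "shift_gripper", "body": {"increments": [{"finger_gap":10,"pos":[0,0.2,3]},{"finger_gap":10,"pos":[0,0,3]},{"finger_gap":10},{"finger_gap":10}]}}

```text
t: 13.3
ee_pos: [594.7, -250.0, 159.1]
tcp_rot: [1.718, 2.158, 0.58]
wrist_force: [0.2, 0.3, -0.9]
opening: 17.5
grip_force: 40.0
```

```bash
python3 now.py
```

```text
[0.07 0.05 0.09]
cover in opening y,x,z mm: [0.04 0.36 7.94] turn needed (tool) [ 0.0009 -0.0015  0.0004] F [ 0.5  0.4 -1. ] opening 17.870465267692275 t 13.65
```

{"method": "shift_gripper", "body": {"increments": [{"finger_gap":10,"pos":[0,0,3]},{"finger_gap":10,"pos":[0,0,3]},{"finger_gap":10},{"finger_gap":10}]}}

```text
t: 14.1
ee_pos: [597.6, -249.4, 153.9]
tcp_rot: [1.718, 2.158, 0.58]
wrist_force: [0.1, -0.1, -0.8]
opening: 17.9
grip_force: 40.0
```

```bash
python3 now.py
```

```text
[0.08 0.06 0.1 ]
cover in opening y,x,z mm: [0.05 0.36 1.94] turn needed (tool) [ 0.0009 -0.0015  0.0004] F [ 0.2 -0.5 -1.1] opening 17.45665196512493 t 14.45
```

Going in freely. Last 2 mm until it touches.

{"method": "shift_gripper", "body": {"increments": [{"finger_gap":10,"pos":[0,0,1]},{"finger_gap":10,"pos":[0,0,1]},{"finger_gap":10},{"finger_gap":10}]}}

```text
t: 14.9
ee_pos: [598.6, -249.2, 152.3]
tcp_rot: [1.718, 2.157, 0.58]
wrist_force: [-0.1, 0.3, -2.1]
opening: 17.8
grip_force: 40.0
```

```bash
python3 now.py
```

```text
[0.03 0.03 0.04]
cover in opening y,x,z mm: [ 0.06  0.37 -0.07] turn needed (tool) [ 0.0009 -0.0015  0.0004] F [ 0.1  0.3 -1.7] opening 17.606884967802035 t 15.25
```

{"method": "shift_gripper", "body": {"increments": [{"finger_gap":10,"pos":[0,0,0.6]},{"finger_gap":10,"pos":[0,0,0.6]},{"finger_gap":10},{"finger_gap":10}]}}

```text
t: 15.7
ee_pos: [599.0, -249.3, 151.9]
tcp_rot: [1.718, 2.157, 0.58]
wrist_force: [-7.2, 1.6, 6.7]
opening: 17.8
grip_force: 40.0
```

```bash
python3 now.py
```

```text
[0.02 0.02 0.01]
cover in opening y,x,z mm: [ 0.    0.4  -0.68] turn needed (tool) [ 0.0007 -0.0014  0.0005] F [-7.1  1.8  5.9] opening 17.76579577653145 t 16.05
```

It touches the floor with about 10 N along the normal, so it is seated. Releasing and retreating along the normal.

{"method": "shift_gripper", "body": {"increments": [{"finger_gap":40},{"finger_gap":60},{"finger_gap":60},{"finger_gap":60},{"finger_gap":60},{"finger_gap":60}]}}

```text
t: 16.7
ee_pos: [599.3, -249.2, 151.3]
tcp_rot: [1.718, 2.157, 0.58]
wrist_force: [0.1, 0.1, 0.6]
opening: 56.0
grip_force: 0.0
```

{"method": "shift_gripper", "body": {"increments": [{"finger_gap":60,"pos":[0,0,-10]},{"finger_gap":60,"pos":[0,0,-20]},{"finger_gap":60,"pos":[0,0,-30]},{"finger_gap":60,"pos":[0,0,-40]},{"finger_gap":60,"pos":[0,0,-40]},{"finger_gap":60,"pos":[0,0,-40]},{"finger_gap":60},{"finger_gap":60},{"finger_gap":60}]}}

```text
t: 17.6
ee_pos: [511.3, -269.0, 306.4]
tcp_rot: [1.718, 2.158, 0.58]
wrist_force: [0.1, 0.6, -0.5]
opening: 59.8
grip_force: 0.0
```

Run:
```python
from hand import *
from edges import O,U,Y,N
from open import dfit
s,o,C=snap("wrist"); cv2.imwrite("pics/w8.png",s["img"][:,:,::-1]); np.savez("w8.npz",**s,**o)
H=hsv(s); c,_,a=blob(red(H)&(np.arange(420)[:,None]<250)); p0=O+46*N
P=onplane(C,c,n=N,p0=p0)-p0; print("bar rect x,y",cv2.minAreaRect(np.c_[P@U,P@Y].astype(np.float32)))
```

```text
bar rect x,y ((-0.19612407684326172, 1.4788589477539062), (15.862796783447266, 69.88945770263672), 0.3932684063911438)
```

View pics/w8.png

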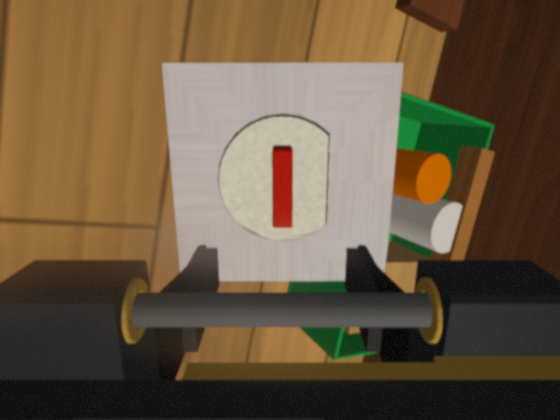

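The cover fills the D at (276,177), flush all round, with its straight edge along the opening's straight side at column 329. The bar is centred and nothing touches the gripper. Handing in.

```bash
python3 -c "
from rig import ctrl
print(ctrl.hand_in())"
```

```text
the job is handed in; nothing more can be done
None
```

The cover is in the D-shaped opening, flush with its straight edge matched, and released; I handed the job in at about 18 s, and the hand-in gave no verdict.

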